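# Nip a freshly cased book in the screw press

## Robot

A 7-joint arm with a two-finger parallel gripper is mounted at the origin on the work surface. World frame = base frame: x ahead of the robot, y to its left, z up, the work surface at z = 0. Lengths are in m, angles in degrees, forces in N, time in s.
With the tool pointing down it reaches from about 0.35 to 0.9 m from the base axis. Payload 19.9 kg.
Tool frame: the origin (TCP) lies on the front face of the gripper's body, between the roots of the fingers; the fingertips stand 97 mm ahead of it and the grasp point (between the pads) lies 78 mm ahead of it; z points along the fingers, y is the line along which they close (so a half turn about z gives the same grasp; the last joint's range is limited). The gripper opens to 94 mm and grips with 3 to 60 N. Pads are 16 mm wide; open, the fingers measure 119 mm over their backs; the gripper's body (75 mm by 177 mm) begins 78 mm behind the grasp point.
Start: joints at [-75.201, 23.915, -0.59, 92.452, 0.269, 63.638, -3.037], TCP at [0.185, 0.597, 0.303] pointing down, gripper open.
Joint ranges: [-161.28, 161.28], [-22.2, 115.67], [-73.04, 71.86], [3.21, 147.25], [-68.34, 248.33], [10.77, 114.83], [-161.83, 161.83]. Speed limits (degrees/s): [108.29, 108.29, 136.94, 136.94, 172.46, 172.46, 172.46].

## Interface

Orientations are given as a 3x3 rotation matrix whose columns are the frame's x, y, z axes.
In Python, from station import robot, cams gives the robot as it stands.
- The arm moves only by the shell command python3 -m handwheel 'ROWS' [OPENING] [FORCE]. ROWS is JSON, a list of rows, each a list of 2 entries, a list of its own where there are three numbers: the shift along the tool's x, y, z in m, then the turn, a rotation vector about the tool's x, y, z in rad. A call has 1 to 5 rows; each row is the pose to reach, as a shift and turn from the pose commanded when the call began, along the tool's axes at that moment; what a row does not reach only later rows make up. A row lasts 1/8 s, in which the tool goes at most 62.5 mm and 10.7 degrees, less where a joint would pass 70% of its speed; a pose out of reach is approached as far as the arm can. A call with a gripper value outside its range is refused whole. OPENING is the finger opening in m, from 0 to 0.094, set as the call begins (- or left out, the last holds). The fingers move at their own pace and stop on an object; FORCE is the grip in N (left out, the last holds). Time passes only in rows, so rows that repeat a pose let the fingers close. It gives the time, the measured TCP pose, the force, the opening and the grip force at its end, in the units of the state.
- robot.get_state(): the state, without advancing time (a new reading comes with each control period).
- cams.capture(name): name is "side" or "top"; returns a dict with "frame" (480x640x3 uint8, blue, green, red), "range_z" (480x640 float32, m along the optical axis (not along the pixel's ray), 0 where there is no reading), "mtx" (3x3 intrinsics, pixels), "k1" (the pictures are not rectified: a ray, as slopes to the right and down, at radius r is drawn at 1 + k1 r^2 times it, then the intrinsics apply), "R" (3x3) and "t" (3): a world point X has camera coordinates R X + t. Camera axes: x right, y down, z forward; pixel columns grow to the right and rows downward; lengths in m; the calibration is good to about 2 mm. A picture is of the moment at which its call begins.
- robot.finish_job(): hands the job in; it is judged then, once.
The state is a dict: "time_s": time; "q": joint angles; "qd": joint speeds; "joint_efforts": joint torques, N m; "position": TCP position; "ee_rot": TCP orientation; "contact_force": force on the tool from outside, world axes, zero at the start; "torque": the same for the moment, N m; "grip_width": finger opening in m; "gripper_force": force on a finger pad.
Only numpy, scipy, OpenCV 4.12 (cv2) and the standard library are available. Lean on these libraries where they do the work, as an engineer would, in place of code of your own. Each camera call takes 0.05 s, during which the arm holds its last target. There are 200 camera calls.

## Task

Gently slide the cased book straight in under the press platen until its boards are covered and only the rounded spine with its hinge groove is left out in front of the platen's front edge. Then take the revolving grip of the crank, keep hold of it, and wind the platen down (clockwise from above) until the book is firmly nipped but not crushed: stop when the handle, which turns freely at about 6 newtons, takes about 11. Let go of the grip and leave the book nipped, with the other things on the bench left alone.

Things in the scene. Friction and masses are not known exactly. Their poses are not given: they have to be found in the camera images.
- press: Bench nipping press, dark green cast iron, bolted down. Base 230 (x) x 310 (y) mm, 30 high; two steel posts, 22 in diameter, at y = +-128, x = 0, carry a crosshead 44 deep in x, 158 to 188 above the bench. Origin: centre of the base's underside; x points from the open front (robot's side) to the back, z up; the screw axis is the vertical through the origin.
- packing: Pack of greyboard lying fixed on the bed of the press, 200 x 200 mm, edges parallel to the press's, reaching 120 mm in front of the screw axis and 80 behind it. Origin: 30 mm below the centre of its top face. Its top is 36 to 44 mm above the bench, different each time; the book lies on it.
- platen: Flat steel pressing plate, 120 (x) x 190 (y) x 16 mm, axes parallel to the press's. Origin: centre of its lower face, on the screw axis; its front edge is at x = -60. At the start this face is 92 to 104 mm above the bench. It sinks 30 mm per full clockwise turn of the crank; screw, crank and grip sink with it. It stays where it is left: the screw does not run back below 150 N on the book.
- grip: Hardwood sleeve on the end of the crank arm: an upright cylinder, 26 mm in diameter, 58 long, free to spin on its pin. Origin: centre of its lower end, 2 mm above the arm (24 wide, 12 thick). Its axis is 75 mm from the screw axis. At the start the arm points within 75 degrees of the press's +x (back). As the sleeve spins, the hand need not turn while going round.
- grip_top (a point): Centre of the upper end of the grip sleeve, 58 mm above the sleeve's origin, 305 to 318 mm above the bench at the start; a flat screw head of 4 mm sits on it.
- crank_hub (a point): Point on the screw axis level with the sleeve's lower end, 156 mm above the platen's lower face; the round hub (42 mm) with its nut reaches 11 mm above it. Turning slowly takes 6 N along the circle at the sleeve while the platen is free, and 0.064 N more per newton on the book: 8 N at 30 N, 11 N at 80 N, 15 N at 140 N. From first touch the book is pressed by about 4 N per degree of turn.
- book: Dark red hardcover book, 120 (x) x 150 (y) mm, about 0.4 kg, 28 to 36 mm thick as its folds are swollen (different each time), flat on the greyboard, half under the raised platen. Origin: centre of its underside; the rounded spine is its -x (front) end, the boards reach from x = -36 to x = +60, the hinge groove from x = -45 to -36. It starts 30 to 60 mm short of its place, up to 6 mm off sideways, 0.1 rad askew.
- book_spine (a point): Middle of the book's rounded spine: its foremost point, 15 mm above the greyboard, 60 mm in front of the book's origin. The spine is a half round of 29 mm across, running along the book's y. In place, it stands 24 mm in front of the platen's front edge, i.e. the book's origin is at x = -24 mm, y about 0 in the platen's frame, its x axis along the platen's.
- spool: bystander: standing spool of thread, 60 mm in diameter, 56 high; origin at the centre of its underside
- folder: bystander: flat ivory bone folder, 140 x 20 x 5 mm; origin under its centre
- awl: bystander: awl with a wooden handle, 135 mm long, lying; origin under its middle
- scissors: bystander: steel scissors, 200 mm long, lying; origin under the pivot
- glue_pot: bystander: white pot, 84 mm in diameter, 85 high; origin at the centre of its underside
- hammer: bystander: hammer, 260 mm long, lying; origin under its handle's middle
- rule: bystander: steel rule 300 x 30 x 3 mm, lying; origin under its centre
Mind the look-alikes: they are no part of the job. Of the things like the book, leave any that is blue or purple; of the rest the larger one is meant.

How it is judged:
By the outcome, as a careful person would: the job done as asked, in the order asked, and still so for the second after the job is handed in, with the robot touching nothing.
It also fails if it takes over 72 s, if anything falls off the work surface, if the arm or the gripper's body presses on something with over 40 N, if the wrist force passes 120 N, or if a joint passes its speed limit or range.

## Working session

There is one attempt and no reset: what is moved stays moved. The work goes in short steps, Python scripts to look and compute and a shell command to move; the robot and the scene stay as the last step left them, time stands still between calls to the robot, and variables do not carry over. Pictures are saved under pics/ and viewed, at most 10 in all, crops included, and the job is handed in when it is done.

```bash
mkdir -p pics; cat > h.py <<'E'
import numpy as np,cv2
from station import robot,cams
def grab(n):
    c=cams.capture(n); np.savez(f'/tmp/{n}.npz',**c); return c
def load(n): return dict(np.load(f'/tmp/{n}.npz'))
def cloud(c):
    h,w=c['range_z'].shape; u,v=np.meshgrid(np.arange(w),np.arange(h))
    K=c['mtx'];k=float(c['k1'])
    p=cv2.undistortPoints(np.stack([u,v],-1).reshape(-1,1,2).astype(float),K,np.array([k,0,0,0.])).reshape(h,w,2)
    z=c['range_z'][...,None]
    X=np.concatenate([p*z,z],-1)-c['t']
    return X@c['R']   # R^T (Xc - t)
def proj(c,P):
    P=np.atleast_2d(P).astype(float)
    return cv2.projectPoints(P,cv2.Rodrigues(c['R'])[0],c['t'].astype(float),c['mtx'],np.array([float(c['k1']),0,0,0]))[0].reshape(-1,2)
E
python3 - <<'E'
from h import *
for n in('side','top'):
    c=grab(n); cv2.imwrite(f'pics/{n}0.png',c['frame']); print(n,-c['R'].T@c['t'],c['R'][2])
s=robot.get_state(); print(s['position'],s['ee_rot'],s['contact_force'],s['grip_width'],s['time_s'])
E
```

```text
side [-0.22137529 -0.93490201  1.15322204] [ 0.48357788  0.62019788 -0.61766255]
top [0.42519972 0.02829866 1.37790267] [ 0.06201304 -0.00599874 -0.99805731]
[0.18450404 0.59692097 0.30213   ] [[-9.55404784e-01  2.95299258e-01 -2.16311160e-04]
 [ 2.95299325e-01  9.55404280e-01 -9.85320904e-04]
 [-8.42999239e-05 -1.00525685e-03 -9.99999491e-01]] [0.02185265 0.55675654 0.36964101] 0.09379430685231283 0.1
```

View pics/side0.png

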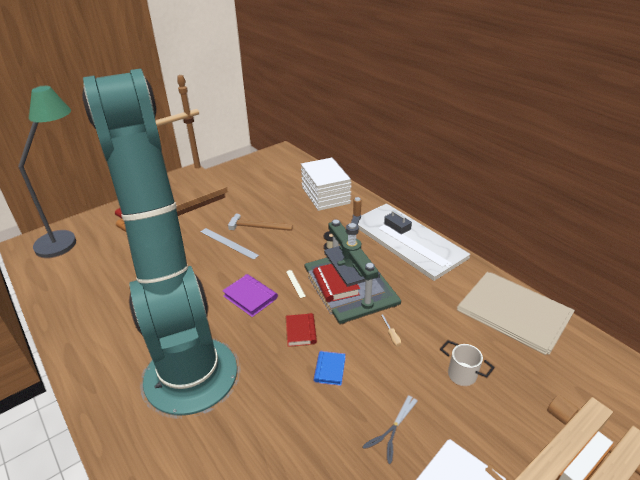

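View pics/top0.png

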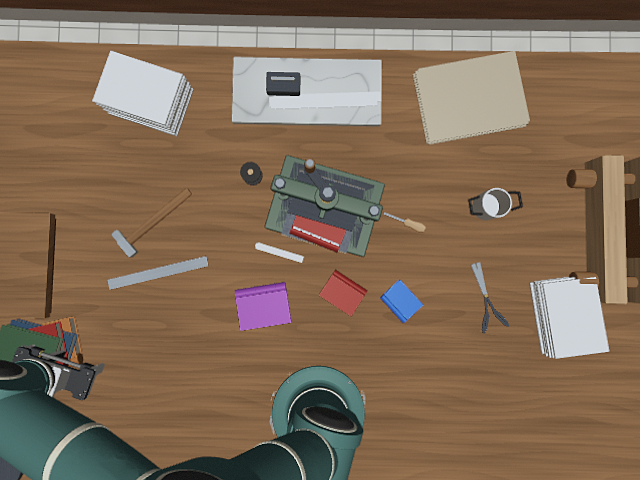

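Candidates in the top picture: the red book in the press (318,233), a small red one (343,292), a purple one (263,306) and a blue one (402,301). The red book in the press is the one meant: it is the larger of the reds and half under the platen. I'll confirm this in a crop and measure.

```bash
python3 - <<'E'
from h import *
c=load('top'); f=c['frame'][140:265,235:435]; 
cv2.imwrite('pics/crop1.png',cv2.resize(f,None,fx=4,fy=4,interpolation=cv2.INTER_CUBIC))
X=cloud(c)
for n,(u,v) in dict(bed=(285,160),bedR=(365,250),ch=(300,192),ch2=(350,205),post1=(278,184),post2=(375,211),grip=(310,163),hub=(327,195),book=(318,233),small=(343,292)).items(): print(n,X[v,u].round(4))
# red mask in press
hsv=cv2.cvtColor(c['frame'],cv2.COLOR_BGR2HSV)
z=X[...,2]
roi=np.zeros(z.shape,bool); roi[145:262,250:400]=1
for lo,hi in ((.025,.034),(.034,.048),(.06,.085),(.085,.13),(.155,.195),(.195,.24),(.24,.27),(.28,.33)):
    m=roi&(z>lo)&(z<hi); P=X[m]; print(lo,hi,m.sum(),np.median(P,0).round(4) if m.any() else '', P.mean(0).round(4), np.percentile(P[:,2],[5,95]).round(4), cv2.minAreaRect((P[:,:2]*1000).astype(np.float32)))
E
```

```text
bed [0.7444 0.1097 0.03  ]
bedR [ 0.4794 -0.1327  0.0263]
ch [0.6229 0.0591 0.1864]
ch2 [ 0.5905 -0.0729  0.1877]
post1 [0.6398 0.116  0.2045]
post2 [ 0.5739 -0.1366  0.2029]
grip [0.6689 0.0334 0.3237]
hub [ 0.6029 -0.0093  0.2691]
book [0.5244 0.0082 0.0683]
small [ 0.3542 -0.0693  0.0209]
0.025 0.034 2265 [ 0.6318 -0.0583  0.0303] [ 0.6215 -0.0183  0.0302] [0.0263 0.0335] ((607.1213989257812, -9.435531616210938), (309.5901184082031, 234.84304809570312), 74.56854248046875)
0.034 0.048 827 [ 0.5612 -0.0193  0.0367] [ 0.582  -0.0007  0.0376] [0.0342 0.0441] ((605.481201171875, -9.023895263671875), (306.4470520019531, 231.06739807128906), 74.49893188476562)
0.06 0.085 1127 [0.5267 0.0082 0.0686] [0.5284 0.0116 0.0682] [0.0619 0.0732] ((583.9552001953125, 61.47306823730469), (373.58123779296875, 135.42758178710938), 64.63512420654297)
0.085 0.13 1491 [ 0.5823 -0.0155  0.1189] [ 0.5958 -0.0097  0.1189] [0.1142 0.1232] ((609.6798706054688, -10.075637817382812), (189.9683837890625, 120.46150970458984), 74.6578598022461)
0.155 0.195 1501 [ 0.6061 -0.0027  0.1883] [ 0.6065 -0.0094  0.1875] [0.1779 0.1935] ((606.9747314453125, -9.503128051757812), (299.49951171875, 57.8806266784668), 76.1846923828125)
0.195 0.24 328 [ 0.5959 -0.0146  0.1978] [ 0.6036 -0.0124  0.1982] [0.1953 0.2028] ((605.6651611328125, -9.530624389648438), (282.270751953125, 54.0172119140625), 78.60163879394531)
0.24 0.27 407 [0.6244 0.0032 0.2592] [0.6256 0.0037 0.2597] [0.2526 0.2684] ((636.1549072265625, 6.688419342041016), (104.34258270263672, 40.985233306884766), 32.00604248046875)
0.28 0.33 121 [0.6652 0.0356 0.3175] [0.6661 0.0353 0.3133] [0.2879 0.3238] ((668.4742431640625, 35.82417678833008), (24.35074806213379, 24.124460220336914), 89.36262512207031)
```

View pics/crop1.png

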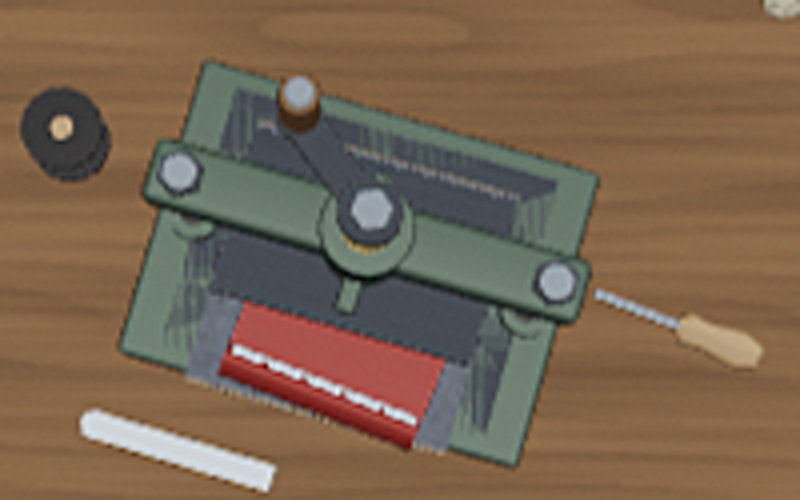

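The crop confirms it: the large red book lies under the platen at (330,375), with its rounded spine in front. The grip is at (300,95) and the hub at (372,210). Next I'll get the book's pose in the press frame.

```bash
cat >> h.py <<'E'
C=np.array([.607,-.0095]); A=np.radians(-15.4)
Rp=np.array([[np.cos(A),-np.sin(A)],[np.sin(A),np.cos(A)]])
def topress(X): Y=X.copy(); Y[...,:2]=(X[...,:2]-C)@Rp; return Y
def book(c,verbose=1):
    X=topress(cloud(c)); f=c['frame'].astype(int)
    m=(f[...,2]>1.8*f[...,1])&(f[...,2]>60)&(abs(X[...,0]+.06)<.1)&(abs(X[...,1])<.1)&(X[...,2]>.035)&(X[...,2]<.085)
    P=X[m]; tops=P[P[:,2]>np.percentile(P[:,2],70)-.003]
    front=[]
    for y0 in np.arange(-.065,.066,.01):
        q=P[abs(P[:,1]-y0)<.005]
        if len(q)>3: front.append((y0,np.sort(q[:,0])[:2].mean()))
    front=np.array(front); print('front',front.round(4).tolist()); 
    print('yr',np.percentile(P[:,1],[1,99]).round(4),'ztop',np.percentile(tops[:,2],[20,50,80]).round(4),'n',len(P))
    for x0 in np.arange(-.13,-.05,.01):
        q=P[abs(P[:,0]-x0)<.005]
        if len(q)>5: print(round(x0,3),'y',np.percentile(q[:,1],[1,99]).round(4),'z',np.median(q[:,2]).round(4))
    if len(front)>4: k=np.polyfit(front[:,0],front[:,1],1); print('slope',k)
E
python3 - <<'E'
from h import *
for n in('top','side'): 
    print(n); book(load(n))
X=topress(cloud(load('top')));z=X[...,2]
m=(abs(X[...,0])<.1)&(abs(X[...,1])<.1)&(z>.29)&(z<.33); P=X[m]
t=P[P[:,2]>.308]; print('grip top',np.percentile(t[:,2],[10,50,90]),cv2.minAreaRect((t[:,:2]*1000).astype(np.float32)))
g=t[:,:2].mean(0);print('grip',g,np.hypot(*g),np.degrees(np.arctan2(g[1],g[0])), (C+Rp@g))
m=(np.hypot(X[...,0],X[...,1])<.02)&(z>.24);print('hub',np.percentile(z[m],[10,50,90]),X[m].mean(0))
m=(abs(X[...,0]+.045)<.012)&(abs(X[...,1])<.08)&(z>.1)&(z<.13);print('platen top',np.median(z[m]))
m=(abs(X[...,0]+.11)<.008)&(abs(abs(X[...,1])-.09)<.005)&(z>.03)&(z<.055);print('packing',np.percentile(z[m],[20,50,80]))
E
```

```text
top
front [[-0.065, -0.1197], [-0.055, -0.1181], [-0.045, -0.1179], [-0.035, -0.1166], [-0.025, -0.1156], [-0.015, -0.1141], [-0.005, -0.1136], [0.005, -0.1124], [0.015, -0.1119], [0.025, -0.1107], [0.035, -0.1093], [0.045, -0.1091], [0.055, -0.1077], [0.065, -0.1066]]
yr [-0.0748  0.072 ] ztop [0.0686 0.0701 0.072 ] n 946
-0.12 y [-0.0718 -0.0224] z 0.0634
-0.11 y [-0.072   0.0688] z 0.0656
-0.1 y [-0.0715  0.0741] z 0.067
-0.09 y [-0.0748  0.0733] z 0.0694
-0.08 y [-0.0736  0.0709] z 0.0696
-0.07 y [-0.0749  0.0704] z 0.0697
-0.06 y [-0.076  0.069] z 0.0699
slope [ 0.09837022 -0.11309228]
side
front [[-0.065, -0.1203], [-0.055, -0.1203], [-0.045, -0.1202], [-0.035, -0.1187], [-0.025, -0.1179], [-0.015, -0.116], [-0.005, -0.1152], [0.005, -0.1146], [0.015, -0.1127], [0.025, -0.113], [0.035, -0.1093], [0.045, -0.1113], [0.055, -0.1086], [0.065, -0.108]]
yr [-0.0807  0.0712] ztop [0.0683 0.0699 0.0716] n 721
-0.12 y [-0.0758  0.0018] z 0.0597
-0.11 y [-0.0779  0.069 ] z 0.0635
-0.1 y [-0.0771  0.0717] z 0.0655
-0.09 y [-0.0735  0.0761] z 0.0695
-0.08 y [-0.0736  0.07  ] z 0.0693
-0.07 y [-0.0765  0.067 ] z 0.0696
-0.06 y [-0.0775  0.069 ] z 0.0694
slope [ 0.10320821 -0.11472763]
grip top [0.31287498 0.31889792 0.32312181] ((47.546329498291016, 60.048240661621094), (23.727230072021484, 23.66828155517578), 16.086307525634766)
grip [0.04657448 0.05930218] 0.07540511094987301 51.85478080950482 [0.6676503  0.03530483]
hub [0.2587255  0.26344938 0.26990615] [-5.69051735e-04  2.01426367e-04  2.63645277e-01]
platen top 0.11922722370868315
packing [0.03550778 0.03796315 0.03992565]
```

```bash
M="python3 -m handwheel"
$M '[[[-0.029,-0.031,0],[0,0,0]],[[-0.058,-0.062,0],[0,0,0]],[[-0.087,-0.093,0],[0,0,0]],[[-0.116,-0.124,0],[0,0,0]],[[-0.144,-0.154,0],[0,0,0]]]' >/dev/null
$M '[[[-0.029,-0.031,0],[0,0,0]],[[-0.058,-0.062,0],[0,0,0]],[[-0.087,-0.093,0],[0,0,0]],[[-0.116,-0.124,0],[0,0,0]],[[-0.144,-0.154,0],[0,0,0]]]'
$M '[[[-0.029,-0.031,0],[0,0,0]],[[-0.058,-0.062,0],[0,0,0]],[[-0.087,-0.093,0],[0,0,0]],[[-0.116,-0.124,0],[0,0,-0.0305]],[[-0.144,-0.154,0],[0,0,-0.0305]]]'
cat > st.py <<'E'
from h import *
def st(tgt=None):
    s=robot.get_state(); p=np.array(s['position']); R=np.array(s['ee_rot']); q=(p[:2]-C)@Rp
    print('t',round(s['time_s'],2),'press xy',q.round(4),'z',p[2].round(4),'tool yaw of y-press',np.degrees(np.arctan2(R[1,1],R[0,1])-A-np.pi/2).round(2),'tilt',R[:2,2].round(4),'F(press xy,z)',(np.array(s['contact_force'])[:2]@Rp).round(2),round(s['contact_force'][2],2),'w',round(s['grip_width'],4),round(s['gripper_force'],1))
    if tgt is not None:
        T=np.r_[C+Rp@np.array(tgt[:2]),tgt[2]]; print('shift tool',(R.T@(T-p)).round(4))
if __name__=='__main__':
    import sys; st([float(a) for a in sys.argv[1:]] or None)
E
python3 st.py -0.150 -0.003 0.144
```

```text
time_s: 1.35
position: [0.3691, 0.2164, 0.3026]
ee_rot: [[-0.955, 0.295, -0.0], [0.295, 0.955, -0.0], [0.0, -0.0, -1.0]]
contact_force: [1.1, -0.9, -0.9]
grip_width: 0.0939
gripper_force: 0.0
time_s: 1.98
position: [0.4612, 0.0268, 0.3026]
ee_rot: [[-0.964, 0.266, -0.0], [0.266, 0.964, -0.0], [0.0, -0.0, -1.0]]
contact_force: [1.1, 0.8, 0.1]
grip_width: 0.094
gripper_force: 0.0
t 1.98 press xy [-0.1502 -0.0037] z 0.3026 tool yaw of y-press 0.0 tilt [-0.     -0.0001] F(press xy,z) [0.88 1.08] 0.14 w 0.094 0.0
shift tool [-0.0002  0.0007  0.1586]
```

```bash
M="python3 -m handwheel"
$M '[[[0,0,0.035],[0,0,0]],[[0,0,0.07],[0,0,0]],[[0,0,0.105],[0,0,0]],[[0,0,0.135],[0,0,0]],[[0,0,0.158],[0,0,0]]]' >/dev/null
$M '[[[-0.004,0,0],[0,0,0]],[[-0.008,0,0],[0,0,0]],[[-0.012,0,0],[0,0,0]],[[-0.015,0,0],[0,0,0]],[[-0.018,0,0],[0,0,0]]]'>/dev/null; python3 st.py
for i in 1 2; do $M '[[[-0.003,0,0],[0,0,0]],[[-0.006,0,0],[0,0,0]],[[-0.009,0,0],[0,0,0]],[[-0.012,0,0],[0,0,0]],[[-0.015,0,0],[0,0,0]]]'>/dev/null; python3 st.py;done
python3 - <<'E'
from h import *
c=grab('side'); book(c); cv2.imwrite('pics/s1.png',cv2.resize(c['frame'][180:340,270:430],None,fx=4,fy=3.75,interpolation=cv2.INTER_CUBIC))
c=grab('top'); book(c)
E
```

```text
t 3.23 press xy [-0.1326 -0.0025] z 0.145 tool yaw of y-press -0.03 tilt [0.0005 0.0001] F(press xy,z) [0.57 0.34] 0.14 w 0.0943 0.0
t 3.85 press xy [-0.1177 -0.0026] z 0.1446 tool yaw of y-press -0.03 tilt [ 0.     -0.0001] F(press xy,z) [-3.01 -0.65] 0.87 w 0.0941 1.2
t 4.47 press xy [-0.1027 -0.0026] z 0.1447 tool yaw of y-press -0.03 tilt [ 0.0001 -0.0001] F(press xy,z) [-2.15 -0.29] -0.27 w 0.0938 1.2
front [[-0.065, -0.0929], [-0.055, -0.0881], [-0.045, -0.0823], [-0.035, -0.0777], [-0.025, -0.0672], [-0.015, -0.0683], [-0.005, -0.0624]]
yr [-0.0763  0.0335] ztop [0.0686 0.0702 0.0718] n 251
-0.09 y [-0.0762 -0.0519] z 0.0601
-0.08 y [-0.0745  0.0723] z 0.065
-0.07 y [-0.0751 -0.0173] z 0.0663
-0.06 y [-0.0711 -0.0029] z 0.0696
slope [ 0.52262678 -0.05871046]Traceback (most recent call last):
  File "<stdin>", line 3, in <module>
  File "h.py", line 22, in book
    P=X[m]; tops=P[P[:,2]>np.percentile(P[:,2],70)-.003]
                          ~~~~~~~~~~~~~^^^^^^^^^^^
    return _quantile_unchecked(
        a, q, axis, out, overwrite_input, method, keepdims, weights)
    return _ureduce(a,
                    func=_quantile_ureduce_func,
    ...<5 lines>...
                    overwrite_input=overwrite_input,
                    method=method)
    r = func(a, **kwargs)
    result = _quantile(arr,
                       quantiles=q,
    ...<2 lines>...
                       out=out,
                       weights=wgt)
    slices_having_nans = np.isnan(arr[-1, ...])
                                  ~~~^^^^^^^^^
IndexError: index -1 is out of bounds for axis 0 with size 0
```

View pics/s1.png

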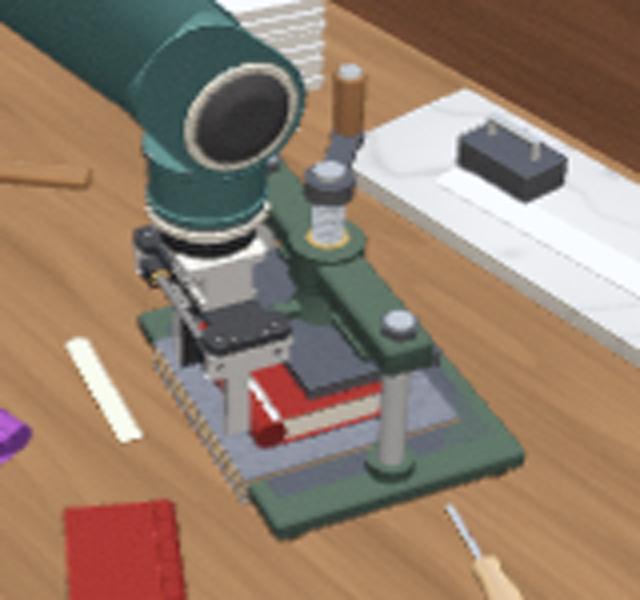

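The finger pushes the spine at (260,425) and the book is nearly square. I'll push 9 mm more, then back off and measure.

```bash
M="python3 -m handwheel"
$M '[[[-0.003,0,0],[0,0,0]],[[-0.006,0,0],[0,0,0]],[[-0.008,0,0],[0,0,0]],[[-0.009,0,0],[0,0,0]],[[-0.009,0,0],[0,0,0]]]'>/dev/null; python3 st.py
$M '[[[0.01,0,0],[0,0,0]],[[0.04,0,0],[0,0,0]],[[0.08,0,0],[0,0,0]],[[0.13,0,0],[0,0,0]],[[0.13,0,0],[0,0,0]]]'>/dev/null
python3 - <<'E'
from h import *
for n in('side','top'):
  c=grab(n); print(n)
  try: book(c)
  except Exception as e: print('none')
  X=topress(cloud(c)); z=X[...,2]
  m=(abs(X[...,0])<.1)&(abs(X[...,1])<.09)&(z>.105)&(z<.13); P=X[m]
  for y0 in (-.08,-.06,-.03,.03,.06,.08):
    q=P[abs(P[:,1]-y0)<.008]
    if len(q)>3: print('platen front',y0,np.sort(q[:,0])[:3].round(4),np.median(q[:,2]).round(4))
c=load('top');cv2.imwrite('pics/t2.png',cv2.resize(c['frame'][140:265,235:435],None,fx=4,fy=4,interpolation=cv2.INTER_CUBIC))
E
```

```text
t 5.2 press xy [-0.0938 -0.0026] z 0.1447 tool yaw of y-press -0.03 tilt [ 0.0001 -0.0001] F(press xy,z) [-4.75  0.3 ] 3.28 w 0.094 1.9
side
front [[-0.065, -0.085], [-0.055, -0.0843], [-0.045, -0.0849], [-0.035, -0.0837], [-0.025, -0.0856], [-0.015, -0.085], [-0.005, -0.0847], [0.005, -0.0837], [0.015, -0.0844], [0.025, -0.0847], [0.035, -0.0836], [0.045, -0.0844], [0.055, -0.0826], [0.065, -0.0847]]
yr [-0.0749  0.074 ] ztop [0.0676 0.0696 0.0715] n 448
-0.09 y [-0.0604  0.0667] z 0.0618
-0.08 y [-0.0727  0.0676] z 0.0635
-0.07 y [-0.075   0.0758] z 0.0666
-0.06 y [-0.0745  0.0756] z 0.0695
slope [ 0.00767367 -0.0843889 ]
platen front -0.08 [-0.0588 -0.0572 -0.0567] 0.1197
platen front -0.06 [-0.0581 -0.058  -0.0572] 0.1195
platen front -0.03 [-0.0583 -0.058  -0.0573] 0.1191
platen front 0.03 [-0.0587 -0.0581 -0.058 ] 0.1183
platen front 0.06 [-0.0581 -0.0572 -0.057 ] 0.1184
platen front 0.08 [-0.0588 -0.0586 -0.0577] 0.1192
top
front [[-0.065, -0.0821], [-0.055, -0.0825], [-0.045, -0.0826], [-0.035, -0.0826], [-0.025, -0.0824], [-0.015, -0.0822], [-0.005, -0.0824], [0.005, -0.082], [0.015, -0.0833], [0.025, -0.0823], [0.035, -0.0819], [0.045, -0.0833], [0.055, -0.0821], [0.065, -0.0824]]
yr [-0.0715  0.0754] ztop [0.0666 0.0682 0.0705] n 403
-0.08 y [-0.0713  0.074 ] z 0.0643
-0.07 y [-0.0706  0.0754] z 0.0671
-0.06 y [-0.0718  0.0746] z 0.0693
slope [-0.0008602  -0.08243661]
platen front -0.08 [-0.0569 -0.0569 -0.0566] 0.1191
platen front -0.06 [-0.0571 -0.057  -0.0564] 0.119
platen front -0.03 [-0.0572 -0.0571 -0.0568] 0.1186
platen front 0.03 [-0.057  -0.0568 -0.0566] 0.1188
platen front 0.06 [-0.0573 -0.0572 -0.0566] 0.1188
platen front 0.08 [-0.0575 -0.0568 -0.0568] 0.1188
```

View pics/t2.png

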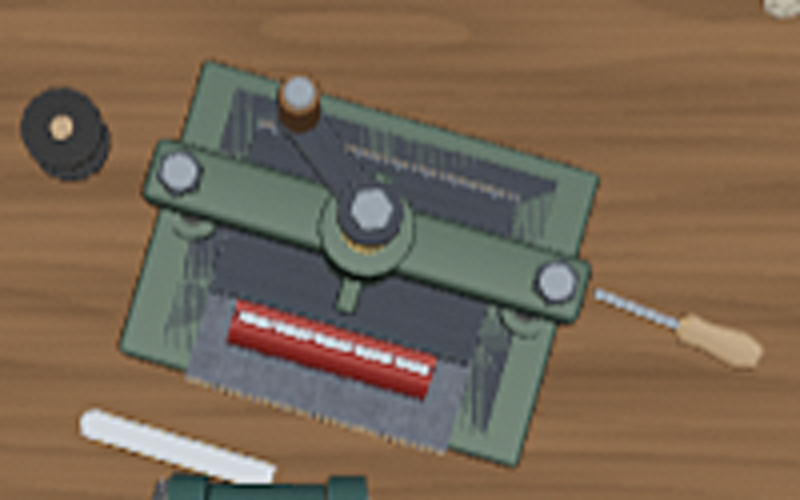

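The book is square and centred, with the spine about 26 mm in front of the platen edge. It needs about 2 mm more.

```bash
M="python3 -m handwheel"
$M '[[[-0.04,0,0],[0,0,0]],[[-0.08,0,0],[0,0,0]],[[-0.105,0,0],[0,0,0]],[[-0.122,0,0],[0,0,0]],[[-0.126,0,0],[0,0,0]]]'>/dev/null
$M '[[[-0.002,0,0],[0,0,0]],[[-0.004,0,0],[0,0,0]],[[-0.005,0,0],[0,0,0]],[[-0.006,0,0],[0,0,0]],[[-0.006,0,0],[0,0,0]]]'>/dev/null; python3 st.py
$M '[[[0.01,0,0],[0,0,0]],[[0.05,0,0],[0,0,0]],[[0.10,0,0],[0,0,0]],[[0.13,0,0],[0,0,0]],[[0.13,0,0],[0,0,0]]]'>/dev/null
python3 - <<'E'
from h import *
for n in('side','top'):
  print(n); book(grab(n))
E
python3 st.py 0.0466 0.0593 0.45
```

```text
t 7.17 press xy [-0.0923 -0.0025] z 0.1447 tool yaw of y-press -0.02 tilt [-0.0008  0.0002] F(press xy,z) [-5.62  1.25] 3.62 w 0.0939 2.4
side
front [[-0.065, -0.0815], [-0.055, -0.0816], [-0.045, -0.0834], [-0.035, -0.0829], [-0.025, -0.0829], [-0.015, -0.0834], [-0.005, -0.0843], [0.005, -0.0829], [0.015, -0.082], [0.025, -0.0837], [0.035, -0.0833], [0.045, -0.0824], [0.055, -0.0809], [0.065, -0.0815]]
yr [-0.0758  0.0727] ztop [0.0673 0.0693 0.071 ] n 434
-0.08 y [-0.0759  0.0726] z 0.0621
-0.07 y [-0.0751  0.073 ] z 0.066
-0.06 y [-0.0746  0.0614] z 0.0697
slope [ 0.00340832 -0.08261707]
top
front [[-0.065, -0.0811], [-0.055, -0.0806], [-0.045, -0.0812], [-0.035, -0.0809], [-0.025, -0.0814], [-0.015, -0.0808], [-0.005, -0.0813], [0.005, -0.0813], [0.015, -0.0817], [0.025, -0.0811], [0.035, -0.081], [0.045, -0.0808], [0.055, -0.0816], [0.065, -0.0805]]
yr [-0.0714  0.0754] ztop [0.0665 0.0681 0.0704] n 378
-0.08 y [-0.0697  0.074 ] z 0.0645
-0.07 y [-0.0705  0.0751] z 0.0671
-0.06 y [-0.0719  0.076 ] z 0.0694
slope [-0.00055511 -0.08109554]
t 7.9 press xy [-0.2214 -0.0022] z 0.145 tool yaw of y-press -0.0 tilt [0.0014 0.0003] F(press xy,z) [0.13 0.42] -0.76 w 0.0941 0.0
shift tool [-0.2684  0.0617 -0.3046]
```

```bash
M="python3 -m handwheel"
$M '[[[0,0,-0.06],[0,0,0]],[[0,0,-0.12],[0,0,0]],[[0,0,-0.18],[0,0,0]],[[0,0,-0.24],[0,0,0]],[[0,0,-0.295],[0,0,0]]]' 0.05 >/dev/null
python3 - <<'E'
from h import *
for n in('side','top'):
  c=load(n); X=topress(cloud(c)); z=X[...,2]
  near=np.hypot(X[...,0]-.047,X[...,1]-.06)<.035
  m=near&(z>.270)&(z<.335); P=X[m]
  print(n,len(P),'zmax',np.percentile(P[:,2],[50,90,98]).round(4))
  for lo,hi in ((.27,.285),(.285,.3),(.3,.312),(.312,.335)):
    q=P[(P[:,2]>lo)&(P[:,2]<hi)]
    if len(q)>5:
      # circle fit with known r=.013
      from scipy.optimize import least_squares
      d=q[:,:2]
      r=least_squares(lambda p:np.hypot(*(d-p).T)-.013,d.mean(0)+(0 if n=='top' else .003),loss='soft_l1',f_scale=.002)
      print(lo,len(q),'mean',d.mean(0).round(4),'fit',r.x.round(4),'mid',((d.min(0)+d.max(0))/2).round(4))
  m=(np.hypot(X[...,0],X[...,1])<.03)&(z>.255)&(z<.28); q=X[m]
  if len(q): print('hub',q.mean(0).round(4),((q.min(0)+q.max(0))/2).round(4))
  for s in(1,-1):
    m=(np.hypot(X[...,0],X[...,1]-s*.128)<.02)&(z>.192)&(z<.215); q=X[m]
    if len(q): print('nut',q.mean(0).round(4),((q.min(0)+q.max(0))/2).round(4))
E
python3 st.py 0.0460 0.0590 0.45
```

```text
side 122 zmax [0.299  0.3211 0.3232]
0.27 29 mean [0.0429 0.0523] fit [0.0492 0.0602] mid [0.0457 0.0546]
0.285 33 mean [0.0444 0.0528] fit [0.0493 0.0607] mid [0.0458 0.0563]
0.3 20 mean [0.0438 0.0512] fit [0.0499 0.0599] mid [0.0442 0.0542]
0.312 40 mean [0.0457 0.0552] fit [0.0501 0.062 ] mid [0.0469 0.0571]
hub [ 0.0006 -0.005   0.2629] [ 0.0025 -0.0023  0.2641]
nut [0.0012 0.1245 0.1981] [0.0018 0.1271 0.1982]
nut [ 0.0009 -0.1305  0.1987] [ 0.0015 -0.1289  0.1987]
top 131 zmax [0.3161 0.3233 0.3258]
0.27 15 mean [0.0397 0.0562] fit [0.0488 0.0597] mid [0.041  0.0594]
0.285 13 mean [0.0389 0.057 ] fit [0.0489 0.0599] mid [0.0411 0.0593]
0.3 14 mean [0.0405 0.0587] fit [0.049  0.0597] mid [0.048  0.0591]
0.312 89 mean [0.047  0.0593] fit [0.0541 0.0605] mid [0.0475 0.0597]
hub [0.0031 0.0017 0.2635] [0.0037 0.0035 0.265 ]
nut [0.0019 0.1277 0.1987] [0.0032 0.128  0.199 ]
nut [ 0.0017 -0.127   0.1986] [ 0.0028 -0.127   0.1987]
t 8.53 press xy [-0.2214 -0.0029] z 0.4424 tool yaw of y-press -0.09 tilt [0.0018 0.0007] F(press xy,z) [-0.1   0.11] -0.85 w 0.0505 0.0
shift tool [-0.2673  0.0623 -0.0071]
```

```bash
M="python3 -m handwheel"
$M '[[[-0.055,0.013,0],[0,0,0]],[[-0.11,0.026,0],[0,0,0]],[[-0.165,0.039,0],[0,0,0]],[[-0.22,0.052,0],[0,0,0]],[[-0.269,0.063,0],[0,0,0.0015]]]' >/dev/null
$M '[[[0,0,0.0],[0,0,0]],[[0,0,0.02],[0,0,0]],[[0,0,0.04],[0,0,0]],[[0,0,0.06],[0,0,0]],[[0,0,0.07],[0,0,0]]]' >/dev/null
python3 st.py 0.048 0.0595 0.372
python3 - <<'E'
from h import *
c=grab('side'); cv2.imwrite('pics/s3.png',cv2.resize(c['frame'][160:280,290:410],None,fx=5,fy=5,interpolation=cv2.INTER_CUBIC))
E
```

```text
t 9.78 press xy [0.0469 0.0601] z 0.3692 tool yaw of y-press -0.13 tilt [-0.0002 -0.0001] F(press xy,z) [ 0.22 -0.35] 0.6 w 0.0499 0.0
shift tool [-0.0011 -0.0006 -0.0028]
```

View pics/s3.png

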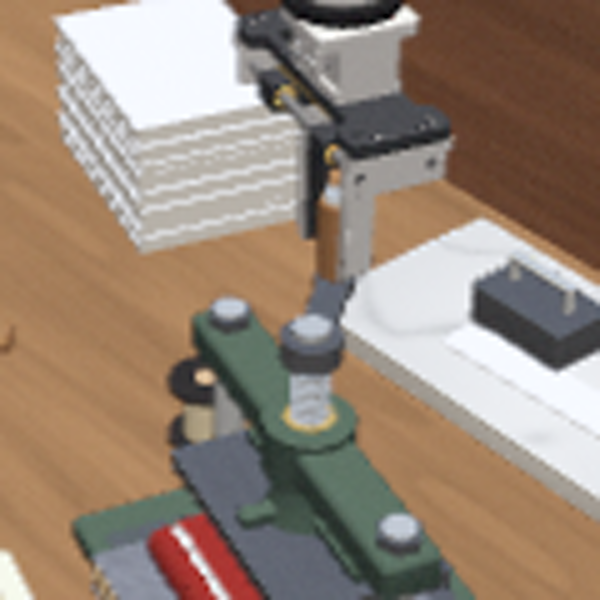

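The grip at (330,230) is between the fingers. Closing.

```bash
M="python3 -m handwheel"
$M '[[[-0.001,0,-0.002],[0,0,0]],[[-0.001,0,-0.002],[0,0,0]],[[-0.001,0,-0.002],[0,0,0]],[[-0.001,0,-0.002],[0,0,0]],[[-0.001,0,-0.002],[0,0,0]]]' 0.01 25
python3 st.py; cat > circ.py <<'E'
import sys,numpy as np
from h import *
# circ.py cx cy(press) startdeg step n : rows shifts tool (x=-px,y=+py,z=-up)
cx,cy,th0,step=map(float,sys.argv[1:5]); n=int(sys.argv[5])
for k in range(n):
    p=lambda t:.075*np.array([np.cos(np.radians(t)),np.sin(np.radians(t))])
    b=th0-5*k*step; print([[round(float(-(p(b-j*step)-p(b))[0]),4),round(float((p(b-j*step)-p(b))[1]),4),round(j*step/12000,4)] for j in range(1,6)])
E
python3 circ.py 0 0 52 6 1; python3 circ.py 0 0 22 12 7
```

```text
time_s: 10.45
position: [0.6697, 0.036, 0.3723]
ee_rot: [[-0.964, 0.267, 0.001], [0.267, 0.964, 0.0], [-0.001, 0.0, -1.0]]
contact_force: [-0.1, 0.5, 5.1]
grip_width: 0.0261
gripper_force: 25.0
t 10.45 press xy [0.0483 0.0605] z 0.3723 tool yaw of y-press -0.11 tilt [0.0011 0.0002] F(press xy,z) [-0.27  0.48] 5.08 w 0.0261 25.0
[[-0.0059, -0.0052, 0.0005], [-0.0113, -0.0109, 0.001], [-0.016, -0.0172, 0.0015], [-0.02, -0.0239, 0.002], [-0.0234, -0.031, 0.0025]]
[[-0.0043, -0.0151, 0.001], [-0.0054, -0.0307, 0.002], [-0.0032, -0.0462, 0.003], [0.0021, -0.061, 0.004], [0.0104, -0.0743, 0.005]]
[[0.0109, -0.0113, 0.001], [0.0239, -0.02, 0.002], [0.0384, -0.0259, 0.003], [0.0539, -0.0286, 0.004], [0.0695, -0.0281, 0.005]]
[[0.0152, 0.0038, 0.001], [0.0293, 0.0107, 0.002], [0.0417, 0.0203, 0.003], [0.0517, 0.0323, 0.004], [0.0591, 0.0462, 0.005]]
[[0.0043, 0.0151, 0.001], [0.0054, 0.0307, 0.002], [0.0032, 0.0462, 0.003], [-0.0021, 0.061, 0.004], [-0.0104, 0.0743, 0.005]]
[[-0.0109, 0.0113, 0.001], [-0.0239, 0.02, 0.002], [-0.0384, 0.0259, 0.003], [-0.0539, 0.0286, 0.004], [-0.0695, 0.0281, 0.005]]
[[-0.0152, -0.0038, 0.001], [-0.0293, -0.0107, 0.002], [-0.0417, -0.0203, 0.003], [-0.0517, -0.0323, 0.004], [-0.0591, -0.0462, 0.005]]
[[-0.0043, -0.0151, 0.001], [-0.0054, -0.0307, 0.002], [-0.0032, -0.0462, 0.003], [0.0021, -0.061, 0.004], [0.0104, -0.0743, 0.005]]
```

```bash
M="python3 -m handwheel"
cat > wf.py <<'E'
from h import *
s=robot.get_state();p=np.array(s['position']);q=(p[:2]-C)@Rp-np.array([.002,0]);t=np.arctan2(q[1],q[0])
F=np.array(s['contact_force']);f=F[:2]@Rp;er=np.array([np.cos(t),np.sin(t)]);et=np.array([np.sin(t),-np.cos(t)])
print('t',round(s['time_s'],2),'q',q.round(4),'r',np.hypot(*q).round(4),'th',np.degrees(t).round(1),'z',p[2].round(4),'Frad',(f@er).round(1),'Fcw',(f@et).round(1),'Fz',F[2].round(1),'w',round(s['grip_width'],4))
E
$M '[[[-0.0059,-0.0052,0.0005],[0,0,0]],[[-0.0113,-0.0109,0.001],[0,0,0]],[[-0.016,-0.0172,0.0015],[0,0,0]],[[-0.02,-0.0239,0.002],[0,0,0]],[[-0.0234,-0.031,0.0025],[0,0,0]]]'>/dev/null;python3 wf.py
$M '[[[-0.0043,-0.0151,0.001],[0,0,0]],[[-0.0054,-0.0307,0.002],[0,0,0]],[[-0.0032,-0.0462,0.003],[0,0,0]]]'>/dev/null; python3 wf.py
```

```text
t 11.07 q [0.0696 0.0304] r 0.076 th 23.6 z 0.3699 Frad 1.0 Fcw -5.9 Fz 7.2 w 0.0255
t 11.45 q [ 0.0735 -0.0164] r 0.0753 th -12.6 z 0.3669 Frad 4.2 Fcw -6.2 Fz 3.2 w 0.0256
```

```bash
python3 circ.py 0 0 -14 12 4; echo; python3 circ.py 0 0 -254 6 4
```

```text
[[0.0054, -0.0147, 0.001], [0.0137, -0.028, 0.002], [0.0246, -0.0393, 0.003], [0.0376, -0.0481, 0.004], [0.0521, -0.054, 0.005]]
[[0.0154, -0.0027, 0.001], [0.0311, -0.0022, 0.002], [0.0463, 0.0016, 0.003], [0.0604, 0.0085, 0.004], [0.0728, 0.0181, 0.005]]
[[0.0101, 0.012, 0.001], [0.0174, 0.0259, 0.002], [0.0218, 0.0409, 0.003], [0.0229, 0.0566, 0.004], [0.0207, 0.0721, 0.005]]
[[-0.0054, 0.0147, 0.001], [-0.0137, 0.028, 0.002], [-0.0246, 0.0393, 0.003], [-0.0376, 0.0481, 0.004], [-0.0521, 0.054, 0.005]]

[[-0.0076, 0.0018, 0.0005], [-0.0154, 0.0027, 0.001], [-0.0233, 0.0029, 0.0015], [-0.0311, 0.0022, 0.002], [-0.0388, 0.0007, 0.0025]]
[[-0.0075, -0.0023, 0.0005], [-0.0147, -0.0054, 0.001], [-0.0216, -0.0092, 0.0015], [-0.028, -0.0137, 0.002], [-0.034, -0.0188, 0.0025]]
[[-0.0054, -0.0057, 0.0005], [-0.0101, -0.012, 0.001], [-0.0141, -0.0187, 0.0015], [-0.0174, -0.0259, 0.002], [-0.02, -0.0333, 0.0025]]
[[-0.0018, -0.0076, 0.0005], [-0.0027, -0.0154, 0.001], [-0.0029, -0.0233, 0.0015], [-0.0022, -0.0311, 0.002], [-0.0007, -0.0388, 0.0025]]
```

```bash
M="python3 -m handwheel"
$M '[[[0.0054,-0.0147,0.001],[0,0,0]],[[0.0137,-0.028,0.002],[0,0,0]],[[0.0246,-0.0393,0.003],[0,0,0]],[[0.0376,-0.0481,0.004],[0,0,0]],[[0.0521,-0.054,0.005],[0,0,0]]]'>/dev/null; python3 wf.py
$M '[[[0.0154,-0.0027,0.001],[0,0,0]],[[0.0311,-0.0022,0.002],[0,0,0]],[[0.0463,0.0016,0.003],[0,0,0]],[[0.0604,0.0085,0.004],[0,0,0]],[[0.0728,0.0181,0.005],[0,0,0]]]'>/dev/null; python3 wf.py
python3 - <<'E'
from h import *
c=grab('side'); cv2.imwrite('pics/s4.png',cv2.resize(c['frame'][170:330,270:430],None,fx=3.75,fy=3.75,interpolation=cv2.INTER_CUBIC))
E
```

```text
t 12.07 q [ 0.0207 -0.0713] r 0.0742 th -73.8 z 0.3618 Frad -1.5 Fcw -5.2 Fz 4.8 w 0.0254
t 12.7 q [-0.0521 -0.0528] r 0.0741 th -134.6 z 0.3568 Frad -9.9 Fcw -5.5 Fz -1.8 w 0.0258
```

View pics/s4.png

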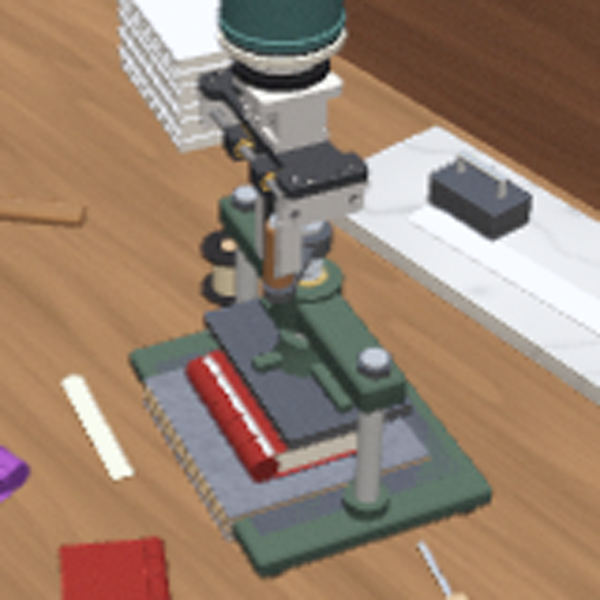

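```bash
M="python3 -m handwheel"
$M '[[[0.0099,0.0121,0.001],[0,0,0]],[[0.017,0.0261,0.002],[0,0,0]],[[0.0213,0.0412,0.003],[0,0,0]],[[0.0223,0.0569,0.004],[0,0,0]],[[0.02,0.0724,0.005],[0,0,0]]]'>/dev/null; python3 wf.py
$M '[[[-0.0054,0.0147,0.001],[0,0,0]],[[-0.0137,0.028,0.002],[0,0,0]],[[-0.0246,0.0393,0.003],[0,0,0]],[[-0.0376,0.0481,0.004],[0,0,0]],[[-0.0521,0.054,0.005],[0,0,0]]]'>/dev/null; python3 wf.py
python3 - <<'E'
from h import *
for n in('side','top'):
  X=topress(cloud(grab(n))); z=X[...,2]
  m=(abs(X[...,0]+.04)<.015)&(abs(X[...,1])<.088)&(z>.075)&(z<.11); print(n,m.sum(),np.median(z[m])-.016 if m.any() else '')
E
```

```text
t 13.38 q [-0.072   0.0194] r 0.0746 th 164.9 z 0.3517 Frad -4.7 Fcw -6.0 Fz 5.3 w 0.0257
t 14.0 q [-0.0195  0.0734] r 0.0759 th 104.9 z 0.3467 Frad -7.6 Fcw -5.9 Fz 10.8 w 0.0257
side 314 0.07764108730835893
top 355 0.07732888357654569
```

```bash
M="python3 -m handwheel"
$M '[[[-0.0076,0.0017,0.0005],[0,0,0]],[[-0.0154,0.0025,0.001],[0,0,0]],[[-0.0233,0.0026,0.0015],[0,0,0]],[[-0.0311,0.0018,0.002],[0,0,0]],[[-0.0388,0.0002,0.0025],[0,0,0]]]'>/dev/null; python3 wf.py
$M '[[[-0.0075,-0.0023,0.0005],[0,0,0]],[[-0.0147,-0.0054,0.001],[0,0,0]],[[-0.0216,-0.0092,0.0015],[0,0,0]],[[-0.028,-0.0137,0.002],[0,0,0]],[[-0.034,-0.0188,0.0025],[0,0,0]]]'>/dev/null; python3 wf.py
python3 circ.py 0 0 -314 4 3; echo;python3 circ.py 0 0 -374 3 4
```

```text
t 14.72 q [0.0189 0.0738] r 0.0762 th 75.6 z 0.3442 Frad -3.3 Fcw -5.3 Fz 11.4 w 0.0252
t 15.35 q [0.0527 0.0553] r 0.0764 th 46.4 z 0.3418 Frad -4.7 Fcw -6.0 Fz 10.4 w 0.0255
[[-0.0036, -0.0038, 0.0003], [-0.007, -0.0078, 0.0007], [-0.0101, -0.012, 0.001], [-0.0129, -0.0165, 0.0013], [-0.0153, -0.0211, 0.0017]]
[[-0.0021, -0.0048, 0.0003], [-0.0039, -0.0097, 0.0007], [-0.0054, -0.0147, 0.001], [-0.0065, -0.0199, 0.0013], [-0.0072, -0.025, 0.0017]]
[[-0.0004, -0.0052, 0.0003], [-0.0004, -0.0105, 0.0007], [-0.0, -0.0157, 0.001], [0.0007, -0.0209, 0.0013], [0.0018, -0.026, 0.0017]]

[[0.001, -0.0038, 0.0003], [0.0023, -0.0075, 0.0005], [0.0037, -0.0112, 0.0008], [0.0054, -0.0147, 0.001], [0.0072, -0.0182, 0.0013]]
[[0.002, -0.0034, 0.0003], [0.0042, -0.0067, 0.0005], [0.0065, -0.0098, 0.0008], [0.009, -0.0128, 0.001], [0.0116, -0.0157, 0.0013]]
[[0.0028, -0.0028, 0.0003], [0.0057, -0.0054, 0.0005], [0.0088, -0.0078, 0.0008], [0.012, -0.0101, 0.001], [0.0153, -0.0122, 0.0013]]
[[0.0034, -0.0019, 0.0003], [0.0069, -0.0037, 0.0005], [0.0105, -0.0053, 0.0008], [0.0142, -0.0066, 0.001], [0.018, -0.0078, 0.0013]]
```

```bash
M="python3 -m handwheel"
$M '[[[-0.0036,-0.0038,0.0003],[0,0,0]],[[-0.007,-0.0078,0.0007],[0,0,0]],[[-0.0101,-0.012,0.001],[0,0,0]],[[-0.0129,-0.0165,0.0013],[0,0,0]],[[-0.0153,-0.0211,0.0017],[0,0,0]]]'>/dev/null; python3 wf.py
$M '[[[-0.0021,-0.0048,0.0003],[0,0,0]],[[-0.0039,-0.0097,0.0007],[0,0,0]],[[-0.0054,-0.0147,0.001],[0,0,0]]]'>/dev/null; python3 wf.py
$M '[[[-0.0011,-0.0052,0.0003],[0,0,0]],[[-0.0018,-0.0103,0.0007],[0,0,0]]]'>/dev/null; python3 wf.py
```

```text
t 15.97 q [0.0679 0.0346] r 0.0762 th 27.0 z 0.3402 Frad -4.2 Fcw -5.0 Fz 10.2 w 0.0256
t 16.35 q [0.0734 0.0201] r 0.0761 th 15.3 z 0.3392 Frad -3.2 Fcw -5.7 Fz 9.6 w 0.0256
t 16.6 q [0.0753 0.0101] r 0.0759 th 7.7 z 0.3385 Frad -0.6 Fcw -7.6 Fz 9.0 w 0.0256
```

```bash
M="python3 -m handwheel"
$M '[[[-0.0004,-0.0052,0.0003],[0,0,0]]]'>/dev/null; python3 wf.py
$M '[[[0,-0.0053,0.0004],[0,0,0]]]'>/dev/null; python3 wf.py
```

```text
t 16.73 q [0.0757 0.0052] r 0.0759 th 3.9 z 0.3382 Frad -0.4 Fcw -8.1 Fz 8.8 w 0.0256
t 16.85 q [0.0758 0.0001] r 0.0758 th 0.1 z 0.3379 Frad -0.6 Fcw -9.3 Fz 9.2 w 0.0255
```

```bash
M="python3 -m handwheel"
$M '[[[0.0004,-0.0039,0.0003],[0,0,0]]]'>/dev/null; python3 wf.py
$M '[[[0.0005,-0.0039,0.0002],[0,0,0]]]'>/dev/null; python3 wf.py
```

```text
t 16.98 q [ 0.0755 -0.0037] r 0.0756 th -2.8 z 0.3377 Frad 1.7 Fcw -10.4 Fz 8.5 w 0.0256
t 17.1 q [ 0.0752 -0.0074] r 0.0755 th -5.6 z 0.3375 Frad 3.7 Fcw -11.8 Fz 5.8 w 0.0258
```

About 11 N by the fit, so I'll release, lift straight up and retreat.

```bash
M="python3 -m handwheel"
$M '[[[0,0,0],[0,0,0]],[[0,0,0],[0,0,0]],[[0,0,0],[0,0,0]],[[0,0,0],[0,0,0]]]' 0.055 >/dev/null; python3 wf.py
$M '[[[0,0,-0.01],[0,0,0]],[[0,0,-0.04],[0,0,0]],[[0,0,-0.08],[0,0,0]],[[0,0,-0.12],[0,0,0]],[[0,0,-0.15],[0,0,0]]]' >/dev/null; python3 wf.py
$M '[[[0.05,0,0],[0,0,0]],[[0.1,0,0],[0,0,0]],[[0.15,0,0],[0,0,0]],[[0.2,0,0],[0,0,0]],[[0.25,0,0],[0,0,0]]]' >/dev/null
$M '[[[0,0.05,0],[0,0,0]],[[0,0.1,0],[0,0,0]],[[0,0.15,0],[0,0,0]],[[0,0.2,0],[0,0,0]],[[0,0.2,0],[0,0,0]]]' >/dev/null; python3 wf.py
python3 - <<'E'
from h import *
for n in('side','top'):
  c=grab(n); print(n)
  try: book(c)
  except Exception: print('none')
  X=topress(cloud(c)); z=X[...,2]
  m=(abs(X[...,0]+.04)<.015)&(abs(X[...,1])<.088)&(z>.075)&(z<.11); P=X[(abs(X[...,0])<.1)&(abs(X[...,1])<.09)&(z>.078)&(z<.1)]
  print('platen',np.median(z[m])-.016,[np.sort(P[abs(P[:,1]-y)<.01][:,0])[:3].mean().round(4) for y in(-.06,0,.06)])
  cv2.imwrite(f'pics/{n}9.png',c['frame'])
E
```

```text
t 17.6 q [ 0.0746 -0.0095] r 0.0752 th -7.2 z 0.3364 Frad -0.6 Fcw -0.6 Fz 0.3 w 0.0545
t 18.23 q [ 0.0745 -0.0096] r 0.0751 th -7.3 z 0.4893 Frad 0.3 Fcw -0.0 Fz -0.5 w 0.0547
t 19.48 q [-0.1759  0.1943] r 0.2621 th 132.2 z 0.4862 Frad -0.1 Fcw -0.3 Fz 0.3 w 0.0549
side
front [[-0.065, -0.0826], [-0.055, -0.0816], [-0.045, -0.0842], [-0.035, -0.0828], [-0.025, -0.083], [-0.015, -0.0824], [-0.005, -0.0834], [0.005, -0.0839], [0.015, -0.0848], [0.025, -0.0806], [0.035, -0.0835], [0.045, -0.0833], [0.055, -0.082], [0.065, -0.0816]]
yr [-0.075   0.0737] ztop [0.0651 0.0671 0.07  ] n 294
-0.08 y [-0.0718  0.0745] z 0.0629
-0.07 y [-0.0764  0.0724] z 0.066
-0.06 y [-0.0743  0.0746] z 0.0669
slope [ 0.00352119 -0.08283665]
platen 0.06833320664641357 [np.float64(-0.0566), np.float64(-0.0568), np.float64(-0.0576)]
top
front [[-0.065, -0.081], [-0.055, -0.0805], [-0.045, -0.0819], [-0.035, -0.0805], [-0.025, -0.0811], [-0.015, -0.0809], [-0.005, -0.0813], [0.005, -0.0812], [0.015, -0.0815], [0.025, -0.0814], [0.035, -0.0809], [0.045, -0.0807], [0.055, -0.0812], [0.065, -0.0806]]
yr [-0.0712  0.0749] ztop [0.066  0.0677 0.0706] n 402
-0.08 y [-0.0697  0.0753] z 0.0639
-0.07 y [-0.0703  0.074 ] z 0.067
-0.06 y [-0.0714  0.075 ] z 0.0677
slope [ 0.00059931 -0.08105164]
platen 0.06844690805126259 [np.float64(-0.0571), np.float64(-0.0569), np.float64(-0.0567)]
```

View pics/side9.png

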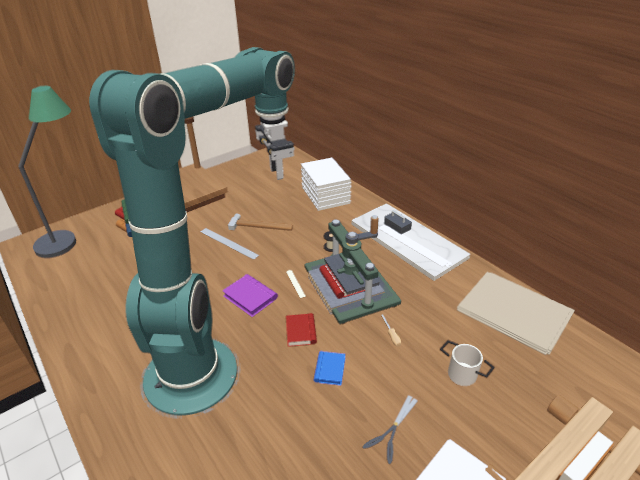

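The book is nipped with its spine at (335,280), about 24 to 25 mm in front of the platen edge. The gripper is clear and the other things are undisturbed.

```bash
python3 -c "
from station import robot
print(robot.finish_job())"
```

```text
the job is handed in; nothing more can be done
None
```

The book is in place, square under the platen with its spine about 24–25 mm out in front, and nipped at about 11 N on the handle; the grip is released, nothing else on the bench looks moved, and the job was handed in at about 20 s.

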